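# Slide the plate home in the thickness gauge

## Robot

A 6-joint arm with a two-finger parallel gripper is mounted at the origin on a cart in front of the work surface, level with it; the furniture and walls round the work are solid. World frame = base frame: x ahead of the robot, y to its left, z up, the work surface at z = 0. Lengths are in m, angles in degrees, forces in N, time in s.
With the tool pointing down it reaches from about 0.375 to 0.9 m from the base axis. Payload 3.1 kg.
Tool frame: the origin (TCP) lies between the finger pads; the fingertips stand 22 mm ahead of it and the grasp point (between the pads) lies 3 mm ahead of it (bot.tip_extent is the distance from the TCP to the fingertips, in m); y points along the fingers, z is the direction in which the jaws open and shut, and the axes are right-handed (so a half turn about y gives the same grasp; the last joint's range is limited). The gripper opens to 87 mm and grips with 3 to 60 N. Pads are 19 mm wide; open, the fingers measure 117 mm over their backs; the gripper's body (75 mm by 190 mm) begins 51 mm behind the grasp point.
Start: joints at [57.324, 30.224, 82.088, -0, 67.689, -10.227], TCP at [0.239, 0.578, 0.245] pointing down, gripper open.
Joint ranges: [-176.69, 176.69], [-43.24, 126.21], [12.49, 139.97], [-82, 262], [0, 151.66], [-163.58, 163.58]. Speed limits (degrees/s): [159.86, 159.86, 180, 180, 180, 180].

## Interface

Orientations are given as a 3x3 rotation matrix whose columns are the frame's x, y, z axes.
In Python, from rig import bot, eyes, models gives the robot as it stands. The module is installed in compiled form; this text tells all that it offers.
- The arm moves only by the tool arm_command, never from a script. Its arguments are lists of equal length, an entry for each row: "translation": the shift along the tool's x, y, z each as a share of 0.08 m, from -1 to 1, a list of three; "rotation": the turn, a rotation vector about the tool's x, y, z each as a share of 60 degrees, from -1 to 1, a list of three; "grip": the closure, from -1 (fully open) to 1 (shut), so that 0 is half open. In form: {"translation": [[x, y, z], ...], "rotation": [[rx, ry, rz], ...], "grip": [grip, ...]}. A call has 1 to 5 rows; each row is the pose to reach, as a shift and turn from the pose commanded when the call began, along the tool's axes at that moment; what a row does not reach only later rows make up. A row lasts 1/10 s, in which the tool goes at most 50 mm and 8.59 degrees, less where a joint would pass 70% of its speed; a pose out of reach is approached as far as the arm can. A call with a number of a shift or a turn outside -1 to 1 is refused whole. A call with a gripper value outside its range is refused whole. The fingers move at their own pace and stop on an object; the grip force is fixed at half the most. Time passes only in rows, so rows that repeat a pose let the fingers close. It gives the time, the measured TCP pose, the force and the opening at its end, in the units of the state.
- bot.read_state(): the state, without advancing time (a new reading comes with each control period).
- eyes.capture(name): name is "scene" or "side" or "wrist"; returns a dict with "image" (400x640x3 uint8, blue, green, red), "mtx" (3x3 intrinsics, pixels), "dist_coeffs" ([k1, k2, p1, p2, k3] as OpenCV has them; the pictures are not rectified), "rvec" (rotation vector, rad) and "tvec" (3), from world to camera coordinates, as OpenCV has them; the wrist camera has in their place "hand_eye" (4x4, takes a point from camera to tool coordinates, whose origin is the TCP and whose axes are the tool frame's). Camera axes: x right, y down, z forward; pixel columns grow to the right and rows downward; lengths in m; the calibration is good to about 2 mm. A picture is of the moment at which its call begins: read the wrist's pose just before it. There is no depth.
- bot.hand_in(): hands the job in, once; it reports no verdict.
Trained networks look in the newest picture that a camera, given by its name, has taken for a name from the list of things; names that differ only in an ending like _2 or _b are one class to them, and where a whole thing is asked for, a point or a joint stands for the part that bears it (a point fixed in the world has none). Each returns a list of dicts, best first, with "conf" (0 to 1); they miss things now and then, are a little off and sometimes report something else, mostly with a low value. They report only what shows in the picture. A call takes as long as a camera call.
- models.recognise(camera, thing): "extent" ([left, top, right, bottom] as shares, 0 to 1, of the picture: columns of its width, rows of its height, round what is visible of it).
- models.spot_point(camera, thing): "point" ([column, row] as shares, 0 to 1, of the picture: columns of its width, rows of its height: a listed point, or the origin of a listed thing).
The state is a dict: "time_s": time; "joint_positions": joint angles; "qvel": joint speeds; "tau": joint torques, N m; "position": TCP position; "tcp_rot": TCP orientation; "force": force on the tool from outside, world axes, zero at the start; "moment": the same for the moment, N m; "opening": opening from 0.0 (shut) to 1.0 (fully open).
Only numpy, scipy, OpenCV 4.12 (cv2) and the standard library are available. Lean on these libraries where they do the work, as an engineer would, in place of code of your own. Each camera call takes 0.05 s, during which the arm holds its last target. There are 200 camera calls.

## Task

Check the loose aluminium plate in the blue thickness gauge: with the fingertips, push it along the bench top, squarely in through the flared mouth and under the low steel bridge, until its leading edge rests against the back stop. Only push it: keep it flat on the bench, do not tip or lift it, then leave it there and draw back. Leave the other things on the bench where they are.

Things in the scene. Friction and masses are not known exactly. Their poses are not given: they have to be found in the camera images.
- plate: Loose flat aluminium plate, 110 mm long (own x), 100 mm wide (own y), 14 mm thick, about 0.3 kg, flat on the bench in front of the gauge's mouth, up to about 2 cm to one side and turned up to about 0.3 rad from the gauge's direction. Red line along its own x on top. Origin at the centre of its underside, z up. Too wide for most grippers to span.
- gauge: Blue thickness gauge with a bare steel bridge, fixed to the bench. Origin on the bench top below the middle of the bridge; own x is the direction in which the plate goes in (away from the robot), z up. Bridge: x -20 to +20 mm, 146 mm wide along y, underside 17 mm and top 39 mm above the bench, screw heads to 44 mm.
- gauge_mouth (a point): Point on the bench in the middle of the gauge's open mouth, at gauge x = -53 mm. Two blue cheeks 17 mm high flare from 110 mm apart at x = -20 mm to about 155 mm apart here; from x = -20 to +30 mm they are straight, inner faces at gauge y = +55 and -55 mm.
- gauge_stop (a point): Point on the bench at the middle of the back stop's face, gauge x = +30 mm (blue bar, 24 mm high). With the plate home its origin is at gauge x = -25 mm, y = 0, and its tail reaches back to x = -80 mm, well outside bridge and mouth.
- batten_edge (a point): Point on the right-hand foot of the fixed wooden batten left of the work: 28 mm high, running along world x, its right side at world y = -0.07. The bench top is flat at z = 0 from there to the bench's right edge at world y = -0.39.
- tape_measure: yellow tape measure, 89x80x32 mm, at the left of the bench; origin at the centre of its underside
- bud_vase: brown turned wooden vase, 60 mm across, 116 mm high, left of the work; origin at the centre of its underside
- wax_tin: round tin with a red lid, 67 mm across, 32 mm high, behind the gauge; origin at the centre of its underside
- sanding_block: sanding block, 123x102x31 mm, left of the work near the bench's front edge; origin at the centre of its underside
- spanner: open-ended spanner, 62x151x8 mm, lying on a board left of the work; origin at the centre of its underside
- offcut_a: small wooden offcut, 32x47x22 mm, lying on the low batten just left of the work; origin at the centre of its underside
- blank_a: wooden blank, 67x59x36 mm, on the bench left of the work; origin at the centre of its underside

How it is judged (in metres and radians):
On the way:
1. the plate's leading edge is under the bridge, the plate flat (x of plate in the frame of gauge above -0.07 m and angle between plate's own z axis and vertical below 0.08 rad), for 0.1 s.
At the end, for the whole second after the job is handed in: The plate lies still and flat on the bench under the bridge, its leading edge within 5 mm of the back stop, square to the gauge within 0.06 rad and between the cheeks (within 8 mm of the middle) (x of plate in the frame of gauge between -0.03 and -0.018 m and y of plate in the frame of gauge between -0.008 and 0.008 m and angle between the x axis of plate and the x axis of gauge, either way round below 0.06 rad and angle between plate's own z axis and vertical below 0.04 rad and height (world z) of plate below 0.003 m and linear speed of plate below 0.01 m/s); the robot touches nothing.
It fails at once if the plate is lifted (its middle more than 10 mm off the bench) or tipped by more than 0.15 rad (height (world z) of plate above 0.01 m or angle between plate's own z axis and vertical above 0.15 rad).
It fails at once if one of the other things on the bench is shifted by more than 15 mm (distance of any of tape_measure, bud_vase, wax_tin, sanding_block, spanner, offcut_a, blank_a from where it was at the start of the episode above 0.015 m).
It also fails if it takes over 67 s, if anything falls off the work surface, if the arm or the gripper's body presses on something with over 40 N, if the wrist force passes 120 N, or if a joint passes its speed limit or range.

## Working session

There is one attempt and no reset: what is moved stays moved. The work goes in short steps, Python scripts to look and compute and a tool call to move; the robot and the scene stay as the last step left them, time stands still between calls to the robot, and variables do not carry over. Pictures are saved under pics/ and viewed, about 8 in all and at most 12, crops included, and the job is handed in when it is done.

Besides the shell and the picture viewer there is one more tool, called as name(argument=value, ...) on one line, values as JSON. arm_command: Moves the arm, as the interface text tells. Shift numbers are shares of 0.08 m and turn numbers shares of 60 degrees, none past 1 either way. Its arguments: {"type":"object","properties":{"translation":{"type":"array"},"rotation":{"type":"array"},"grip":{"type":"array"}},"required":["translation","rotation","grip"]}

```bash
mkdir -p pics; cat > h.py <<'E'
import numpy as np, cv2
from rig import bot, eyes, models
def cap(n):
    s=bot.read_state(); c=eyes.capture(n)
    if 'hand_eye' in c:
        T=np.eye(4);T[:3,:3]=np.array(s['tcp_rot']);T[:3,3]=s['position']
        W=T@np.array(c['hand_eye']); R=W[:3,:3].T; c['R']=R; c['t']=-R@W[:3,3]
    else:
        c['R']=cv2.Rodrigues(np.array(c['rvec'],float))[0]; c['t']=np.array(c['tvec'],float).ravel()
    c['K']=np.array(c['mtx'],float); c['d']=np.array(c['dist_coeffs'],float)
    return c
def ray(c,uv,z=0.):
    p=cv2.undistortPoints(np.array(uv,float).reshape(-1,1,2),c['K'],c['d']).reshape(-1,2)
    o=-c['R'].T@c['t']; out=[]
    for q in p:
        d=c['R'].T@np.array([q[0],q[1],1]); out.append(o+d*(z-o[2])/d[2])
    return np.array(out)
def proj(c,P):
    return cv2.projectPoints(np.array(P,float).reshape(-1,1,3),cv2.Rodrigues(c['R'])[0],c['t'],c['K'],c['d'])[0].reshape(-1,2)
E
python3 - <<'E'
from h import *
s=bot.read_state(); print(s['time_s'],s['position'],np.round(s['tcp_rot'],3),s['opening'],bot.tip_extent)
for n in ['scene','side']:
    c=cap(n); cv2.imwrite(f'pics/{n}0.png',c['image'])
    print(n,'cam at',np.round(-c['R'].T@c['t'],3))
    for th in ['plate','gauge','gauge_mouth','gauge_stop','batten_edge']:
        r=models.spot_point(n,th)[:2]
        for x in r: 
            uv=np.array(x['point'])*[640,400]; print(th,round(x['conf'],2),np.round(uv),np.round(ray(c,uv)[0],3))
E
```

```text
0.0 [0.23824809 0.57707093 0.24358312] [[ 0.924 -0.001  0.382]
 [-0.382 -0.002  0.924]
 [-0.    -1.    -0.002]] 0.9976039357180703 0.022
scene cam at [-0.118 -0.559  0.8  ]
plate 0.81 [374. 306.] [ 0.46  -0.257  0.   ]
plate 0.7 [326. 261.] [ 0.504 -0.068 -0.   ]
gauge 0.95 [403. 261.] [ 0.641 -0.232  0.   ]
gauge 0.21 [408. 260.] [ 0.656 -0.242  0.   ]
gauge_mouth 0.92 [397. 275.] [ 0.583 -0.248  0.   ]
gauge_stop 0.8 [408. 256.] [ 0.67  -0.233  0.   ]
batten_edge 0.93 [327. 264.] [ 0.495 -0.076  0.   ]
side cam at [0.824 0.877 1.103]
plate 0.81 [317. 134.] [ 0.469 -0.247  0.   ]
gauge 0.68 [271. 145.] [ 0.644 -0.244  0.   ]
gauge_mouth 0.65 [289. 142.] [ 0.579 -0.239  0.   ]
gauge_stop 0.92 [269. 148.] [ 0.654 -0.229  0.   ]
```

```bash
python3 - <<'E'
import cv2
a=cv2.imread('pics/scene0.png');cv2.imwrite('pics/v1.png',cv2.resize(a[180:380,220:500],None,fx=2.8,fy=2.8,interpolation=cv2.INTER_CUBIC))
E
```

```text
(no output)
```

View pics/v1.png

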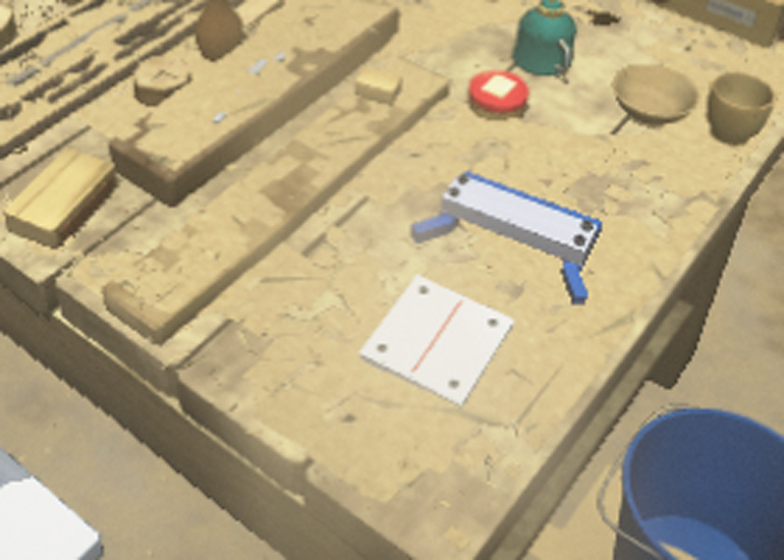

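View pics/side0.png

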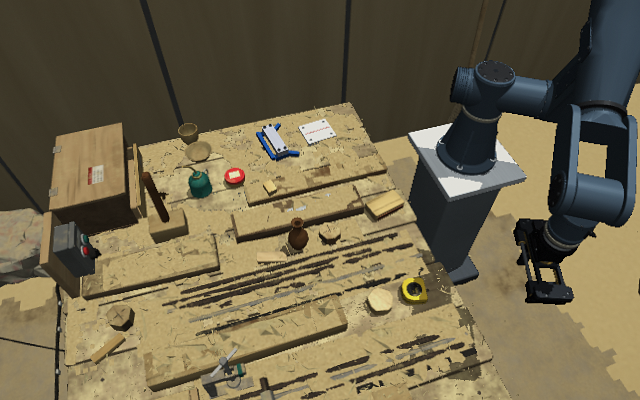

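Scene crop: plate's corners at about (418,276), (513,321), (465,404), (360,354), red line pointing at the gauge, bridge at (445–600, 175–260) beyond it. The side view agrees. The way to the plate is clear at this height, so I set out.

arm_command(translation=[[1, 0, -1], [1, 0, -1], [1, 0, -1], [1, 0, -1]], rotation=[[0, 0, 0], [0, 0, 0], [0, 0, 0], [0, 0, 0]], grip=[-1, -1, -1, -1])

```text
time_s: 1.0
position: [0.2827, 0.4718, 0.2448]
tcp_rot: [[0.923, -0.0, 0.385], [-0.385, -0.0, 0.923], [-0.0, -1.0, -0.0]]
force: [0.2, 1.0, 0.1]
opening: 1.002
```

arm_command(translation=[[1, 0, -1], [1, 0, -1], [1, 0, -1], [1, 0, -1]], rotation=[[0, 0, 0], [0, 0, 0], [0, 0, 0], [0, 0, 0]], grip=[-1, -1, -1, -1])

```text
time_s: 1.4
position: [0.3262, 0.3688, 0.2449]
tcp_rot: [[0.923, 0.001, 0.384], [-0.384, 0.001, 0.923], [0.0, -1.0, 0.001]]
force: [-0.0, 1.0, -0.0]
opening: 1.0
```

```bash
python3 - <<'E'
from h import *
c=cap('scene')
P=[[418,276],[513,321],[465,404],[360,354],[461,300],[413,371]]
w=ray(c,[[x/2.8+220,y/2.8+180] for x,y in P],.014);print(w.round(3), np.linalg.norm(w[0]-w[1]),np.linalg.norm(w[1]-w[2]), w[:4].mean(0))
s=bot.read_state();print(s['joint_positions'])
E
```

```text
[[ 0.515 -0.204  0.014]
 [ 0.525 -0.3    0.014]
 [ 0.422 -0.315  0.014]
 [ 0.407 -0.216  0.014]
 [ 0.516 -0.251  0.014]
 [ 0.422 -0.262  0.014]] 0.09673839245432385 0.10461589085610726 [ 0.46726371 -0.25887047  0.014     ]
[ 3.55532999e+01  2.00261111e+01  1.00708663e+02  7.83777214e-02
  5.91608771e+01 -3.19543310e+01]
```

arm_command(translation=[[1, 0, -1], [1, 0, -1], [1, 0, -1], [1, 0, -1]], rotation=[[0, 0, 0], [0, 0, 0], [0, 0, 0], [0, 0, 0]], grip=[-1, -1, -1, -1])

```text
time_s: 1.85
position: [0.3697, 0.2647, 0.2448]
tcp_rot: [[0.923, 0.001, 0.384], [-0.384, 0.001, 0.923], [0.0, -1.0, 0.001]]
force: [-0.9, -0.4, 0.1]
opening: 1.002
```

arm_command(translation=[[1, 0, -1], [1, 0, -1], [1, 0, -1], [1, 0, -1]], rotation=[[0, 0, 0], [0, 0, 0], [0, 0, 0], [0, 0, 0]], grip=[-1, -1, -1, -1])

```text
time_s: 2.25
position: [0.4132, 0.1603, 0.2446]
tcp_rot: [[0.923, 0.001, 0.384], [-0.384, 0.001, 0.923], [0.0, -1.0, 0.001]]
force: [-0.4, 0.1, 0.4]
opening: 0.999
```

arm_command(translation=[[1, 0, -1], [1, 0, -1], [1, 0, -1], [1, 0, -1]], rotation=[[0, 0, 0], [0, 0, 0], [0, 0, 0], [0, 0, 0]], grip=[-1, -1, -1, -1])

```text
time_s: 2.65
position: [0.4563, 0.0559, 0.2445]
tcp_rot: [[0.924, 0.0, 0.383], [-0.383, 0.001, 0.924], [-0.0, -1.0, 0.001]]
force: [-0.6, 0.8, -0.5]
opening: 1.0
```

arm_command(translation=[[0, 0, -1], [0, 0, -1], [0, 0, -1]], rotation=[[0, 0, 0], [0, 0, 0], [0, 0, 0]], grip=[-1, -1, -1])

```text
time_s: 2.95
position: [0.4231, -0.0178, 0.2443]
tcp_rot: [[0.924, -0.002, 0.383], [-0.383, 0.001, 0.924], [-0.003, -1.0, 0.0]]
force: [-0.1, 0.0, -0.0]
opening: 1.0
```

arm_command(translation=[[0, 0, -1], [0, 0, -1], [0, 0, -1], [0, 0, -1]], rotation=[[0, -0.14, 0], [0, -0.28, 0], [0, -0.375, 0], [0, -0.375, 0]], grip=[-1, -1, -1, -1])

```text
time_s: 3.35
position: [0.3945, -0.091, 0.2446]
tcp_rot: [[1.0, 0.0, -0.0], [0.0, 0.001, 1.0], [0.0, -1.0, 0.001]]
force: [-0.3, -0.4, 0.4]
opening: 1.0
```

arm_command(translation=[[-0.3, 0, -1], [-0.3, 0, -1], [-0.3, 0, -1], [-0.3, 0, -1]], rotation=[[0, 0, 0], [0, 0, 0], [0, 0, 0], [0, 0, 0]], grip=[-1, -1, -1, -1])

```text
time_s: 3.75
position: [0.3709, -0.171, 0.2444]
tcp_rot: [[1.0, -0.0, 0.001], [-0.001, 0.002, 1.0], [-0.0, -1.0, 0.002]]
force: [-0.4, 0.5, -0.4]
opening: 0.998
```

```bash
python3 - <<'E'
from h import *
s=bot.read_state();print(s['joint_positions'])
c=cap('wrist'); cv2.imwrite('pics/w1.png',c['image']); np.savez('pics/w1.npz',R=c['R'],t=c['t'],K=c['K'],d=c['d'])
print(np.round(-c['R'].T@c['t'],3))
for th in ['plate','gauge','gauge_mouth','gauge_stop']:
    for x in models.spot_point('wrist',th)[:2]:
        uv=np.array(x['point'])*[640,400]; print(th,round(x['conf'],2),np.round(uv),np.round(ray(c,uv)[0],3))
E
```

```text
[-4.05709497e+01  1.35482266e+01  1.11414327e+02  8.76343927e-02
  5.51120330e+01 -1.30555947e+02]
[ 0.295 -0.172  0.384]
plate 0.81 [260. 234.] [ 0.467 -0.257  0.   ]
gauge 0.96 [278. 327.] [ 0.632 -0.238  0.   ]
```

View pics/w1.png

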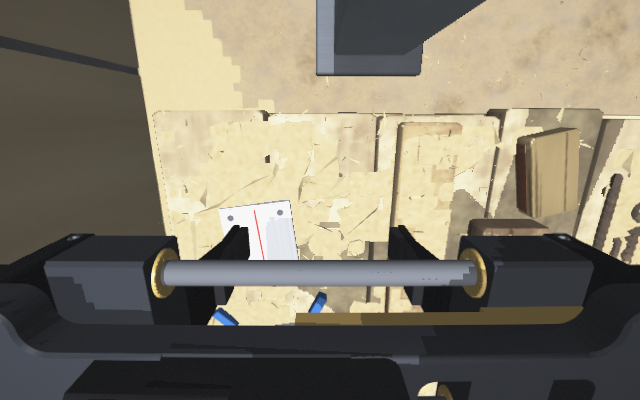

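The wrist view looks back towards the robot: plate tail at (220–290, 200–210), cheeks half hidden at (225,318) and (317,303). I turn the hand half round so that the camera looks ahead to the gauge.

arm_command(translation=[[0, 0, -1], [0, 0, -1], [0, 0, -1], [0, 0, -1], [0, 0, -1]], rotation=[[0, 0.14, 0], [0, 0.28, 0], [0, 0.42, 0], [0, 0.56, 0], [0, 0.6, 0]], grip=[-1, -1, -1, -1, -1])

```text
time_s: 4.5
position: [0.3708, -0.2522, 0.2444]
tcp_rot: [[0.807, -0.0, 0.59], [-0.59, 0.001, 0.807], [-0.001, -1.0, 0.0]]
force: [-1.3, -0.2, -0.1]
opening: 0.996
```

arm_command(translation=[[0, 0, 0], [0, 0, 0], [0, 0, 0], [0, 0, 0], [0, 0, 0]], rotation=[[0, 0.14, 0], [0, 0.28, 0], [0, 0.42, 0], [0, 0.56, 0], [0, 0.6, 0]], grip=[-1, -1, -1, -1, -1])

```text
time_s: 5.0
position: [0.3709, -0.2518, 0.2445]
tcp_rot: [[0.307, -0.0, 0.952], [-0.952, 0.0, 0.307], [-0.0, -1.0, 0.0]]
force: [1.1, -0.3, 0.2]
opening: 1.0
```

arm_command(translation=[[0, 0, 0], [0, 0, 0], [0, 0, 0], [0, 0, 0], [0, 0, 0]], rotation=[[0, 0.14, 0], [0, 0.28, 0], [0, 0.42, 0], [0, 0.56, 0], [0, 0.6, 0]], grip=[-1, -1, -1, -1, -1])

```text
time_s: 5.5
position: [0.3709, -0.2519, 0.2445]
tcp_rot: [[-0.311, 0.0, 0.95], [-0.95, 0.0, -0.311], [-0.0, -1.0, -0.0]]
force: [0.2, -0.4, 0.7]
opening: 1.004
```

arm_command(translation=[[0, 0, 0], [0, 0, 0], [0, 0, 0], [0, 0, 0], [0, 0, 0]], rotation=[[0, 0.14, 0], [0, 0.28, 0], [0, 0.42, 0], [0, 0.56, 0], [0, 0.6, 0]], grip=[-1, -1, -1, -1, -1])

```text
time_s: 6.0
position: [0.3709, -0.2518, 0.2445]
tcp_rot: [[-0.81, 0.0, 0.586], [-0.586, 0.0, -0.81], [-0.0, -1.0, -0.0]]
force: [0.8, 0.1, 0.8]
opening: 0.996
```

arm_command(translation=[[0, 0, 0], [0, 0, 0], [0, 0, 0], [0, 0, 0], [0, 0, 0]], rotation=[[0, 0.14, 0], [0, 0.28, 0], [0, 0.42, 0], [0, 0.56, 0], [0, 0.6, 0]], grip=[-1, -1, -1, -1, -1])

```text
time_s: 6.5
position: [0.3709, -0.2518, 0.2445]
tcp_rot: [[-1.0, -0.0, -0.002], [0.002, 0.0, -1.0], [0.0, -1.0, -0.0]]
force: [-0.1, 0.3, -0.1]
opening: 0.998
```

```bash
python3 - <<'E'
from h import *
s=bot.read_state();print(s['joint_positions'],s['position'],np.round(s['tcp_rot'],3))
c=cap('wrist'); cv2.imwrite('pics/w2.png',c['image']); np.savez('pics/w2.npz',R=c['R'],t=c['t'],K=c['K'],d=c['d'])
print(np.round(-c['R'].T@c['t'],3))
for th in ['plate','gauge','gauge_mouth','gauge_stop']:
    for x in models.spot_point('wrist',th)[:2]:
        uv=np.array(x['point'])*[640,400]; print(th,round(x['conf'],2),np.round(uv),np.round(ray(c,uv)[0],3))
E
```

```text
[-4.85217667e+01  1.66657905e+01  1.06439112e+02  1.68705008e-02
  5.69144523e+01  4.15904257e+01] [ 0.37088899 -0.25184042  0.24452385] [[-1.    -0.    -0.002]
 [ 0.002  0.    -1.   ]
 [ 0.    -1.    -0.   ]]
[ 0.449 -0.253  0.384]
plate 0.88 [321.  94.] [ 0.472 -0.256  0.   ]
```

View pics/w2.png

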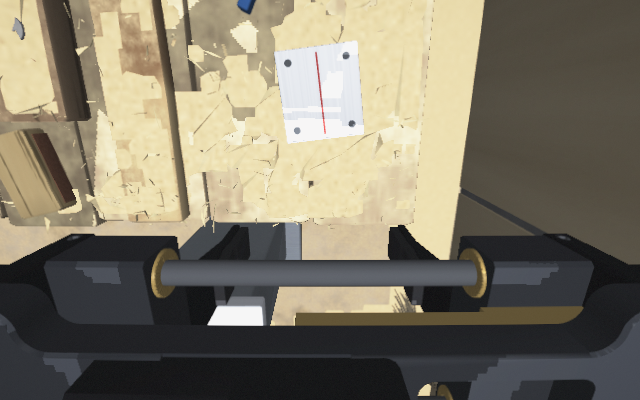

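The plate shows whole: corners about (275,52), (357,41), (364,133), (288,143). One gauge cheek is just visible at the top, so I go 0.13 m ahead for the gauge.

arm_command(translation=[[-1, 0, 0], [-1, 0, 0], [-1, 0, 0]], rotation=[[0, 0, 0], [0, 0, 0], [0, 0, 0]], grip=[-1, -1, -1])

```text
time_s: 7.05
position: [0.4543, -0.2534, 0.2448]
tcp_rot: [[-1.0, 0.004, 0.004], [-0.004, -0.002, -1.0], [-0.004, -1.0, 0.002]]
force: [-1.6, 0.1, 1.3]
opening: 1.001
```

arm_command(translation=[[-0.6, 0, 0], [-0.6, 0, 0], [-0.6, 0, 0]], rotation=[[0, 0, 0], [0, 0, 0], [0, 0, 0]], grip=[-1, -1, -1])

```text
time_s: 7.35
position: [0.4982, -0.2521, 0.2441]
tcp_rot: [[-1.0, -0.002, 0.002], [-0.002, 0.001, -1.0], [0.002, -1.0, -0.001]]
force: [-0.1, 0.3, 0.5]
opening: 1.001
```

```bash
python3 - <<'E'
from h import *
z=np.load('pics/w2.npz'); w=ray(z,[[275,52],[357,41],[364,133],[288,143],[316.5,52],[324,133]],.014)
e=lambda a,b:np.linalg.norm(w[a]-w[b]); print(w.round(4),e(0,1),e(1,2),e(2,3),e(3,0),w[:4].mean(0))
for a,b in((3,0),(2,1),(5,4)): print(np.arctan2(*(w[b]-w[a])[1::-1]))
c=cap('wrist'); cv2.imwrite('pics/w3.png',c['image']); np.savez('pics/w3.npz',R=c['R'],t=c['t'],K=c['K'],d=c['d'])
cv2.imwrite('pics/v3.png',cv2.resize(c['image'][:240,180:480],None,fx=2.5,fy=2.5,interpolation=cv2.INTER_CUBIC))
for th in ['plate','gauge','gauge_mouth','gauge_stop']:
    for x in models.spot_point('wrist',th)[:2]:
        uv=np.array(x['point'])*[640,400]; print(th,round(x['conf'],2),np.round(uv),np.round(ray(c,uv)[0],3))
E
```

```text
[[ 0.519  -0.2013  0.014 ]
 [ 0.5306 -0.2983  0.014 ]
 [ 0.4243 -0.3109  0.014 ]
 [ 0.4118 -0.2135  0.014 ]
 [ 0.5188 -0.2506  0.014 ]
 [ 0.4243 -0.2599  0.014 ]] 0.09776673839724351 0.10709472162444383 0.09827830696645322 0.10789821250095091 [ 0.47141897 -0.25600424  0.014     ]
0.11331846559116907
0.11801927673517583
0.09750116409421247
plate 0.95 [323. 189.] [ 0.473 -0.259  0.   ]
gauge 0.67 [308.  65.] [ 0.634 -0.24   0.   ]
gauge_stop 0.56 [305.  40.] [ 0.662 -0.236  0.   ]
```

View pics/v3.png

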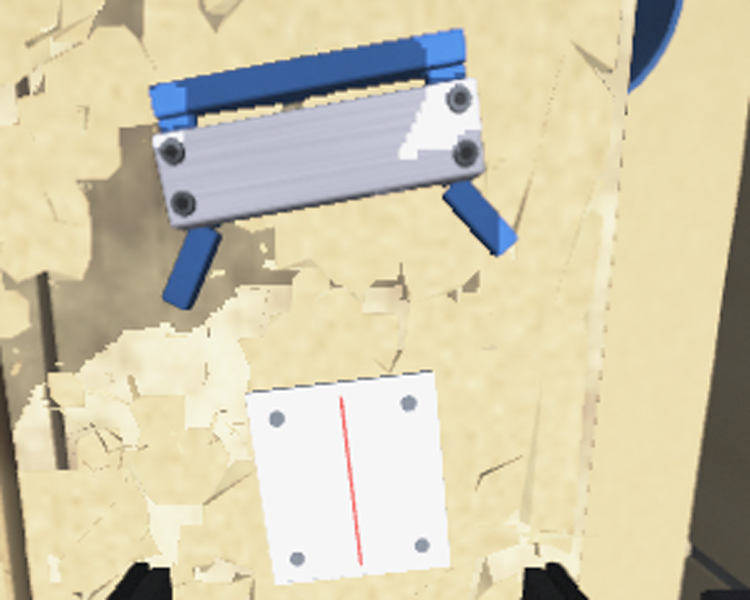

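Crop: bridge with screw heads at (172,151), (182,203), (459,98), (465,152), cheek tips at about (178,300) and (505,247), plate in front with corners about (247,393), (433,372), (449,567), (276,583).

```bash
python3 - <<'E'
from h import *
z=np.load('pics/w3.npz'); f=lambda L,h: ray(z,[[x/2.5+180,y/2.5] for x,y in L],h)
s=f([[172,151],[459,98],[465,152],[182,203]],.044)
print('screws',s.round(4),s.mean(0).round(4))
for a,b in((0,1),(3,2)): d=s[a]-s[b]; print('yaw',np.arctan2(-d[0],d[1]),np.linalg.norm(d))
b=f([[153,136],[476,80],[483,172],[174,224]],.039); print('bridge',b.round(4),b.mean(0)); d=b[0]-b[1];print(np.arctan2(-d[0],d[1]),np.linalg.norm(d))
m=f([[192,296],[488,247]],.017); print('tips',m.round(4)); 
st=f([[152,86],[464,30],],.024); d=st[0]-st[1];print('stop bar far',st.round(4),np.arctan2(-d[0],d[1]))
p=f([[247,393],[433,372],[449,567],[276,583],[341,397],[362,565]],.014); print('plate',p.round(4),p[:4].mean(0))
for a,b in((3,0),(2,1),(5,4)): print(np.arctan2(*(p[b]-p[a])[1::-1]))
E
```

```text
screws [[ 0.6316 -0.176   0.044 ]
 [ 0.6529 -0.3012  0.044 ]
 [ 0.6314 -0.3048  0.044 ]
 [ 0.6101 -0.1791  0.044 ]] [ 0.6315 -0.2403  0.044 ]
yaw 0.1685586969109628 0.126975336294388
yaw 0.167791381661335 0.12741314503637471
bridge [[ 0.6385 -0.1668  0.039 ]
 [ 0.6611 -0.309   0.039 ]
 [ 0.624  -0.314   0.039 ]
 [ 0.6016 -0.1738  0.039 ]] [ 0.63133051 -0.24089235  0.039     ]
0.15765421824335055 0.14396419320030268
tips [[ 0.5693 -0.1757  0.017 ]
 [ 0.5929 -0.3222  0.017 ]]
stop bar far [[ 0.6621 -0.164   0.024 ]
 [ 0.6849 -0.305   0.024 ]] 0.1602481704041195
plate [[ 0.5202 -0.201   0.014 ]
 [ 0.5315 -0.2978  0.014 ]
 [ 0.4227 -0.3108  0.014 ]
 [ 0.4127 -0.2135  0.014 ]
 [ 0.5183 -0.2501  0.014 ]
 [ 0.4238 -0.262   0.014 ]] [ 0.47177434 -0.25577083  0.014     ]
0.11544239500135256
0.11923234827236824
0.12472429510135485
```

arm_command(translation=[[1, 0, 0.13], [1, 0, 0.13], [1, 0, 0.13]], rotation=[[0, -0.115, 0], [0, -0.115, 0], [0, -0.115, 0]], grip=[-0.38, -0.38, -0.38])

```text
time_s: 7.9
position: [0.4144, -0.2621, 0.2444]
tcp_rot: [[-0.993, -0.004, 0.118], [-0.118, 0.002, -0.993], [0.003, -1.0, -0.003]]
force: [0.9, 0.0, 0.9]
opening: 0.812
```

arm_command(translation=[[0.33, 0, 0], [0.33, 0.5, 0], [0.33, 1, 0], [0.33, 1, 0]], rotation=[[0, 0, 0], [0, 0, 0], [0, 0, 0], [0, 0, 0]], grip=[-0.38, -0.38, -0.38, -0.38])

```text
time_s: 8.3
position: [0.3903, -0.2642, 0.1612]
tcp_rot: [[-0.993, -0.006, 0.12], [-0.12, 0.007, -0.993], [0.005, -1.0, -0.008]]
force: [0.5, 0.5, 0.3]
opening: 0.687
```

arm_command(translation=[[0, 0.5, 0], [0, 1, 0], [0, 1, 0], [0, 1, 0]], rotation=[[0, 0, 0], [0, 0, 0], [0, 0, 0], [0, 0, 0]], grip=[-0.38, -0.38, -0.38, -0.38])

```text
time_s: 8.7
position: [0.3931, -0.2667, 0.0855]
tcp_rot: [[-0.993, 0.0, 0.121], [-0.121, -0.0, -0.993], [-0.0, -1.0, 0.0]]
force: [0.2, -0.5, 0.7]
opening: 0.69
```

```bash
python3 - <<'E'
from h import *
s=bot.read_state(); print(np.round(s['position'],4),np.round(s['tcp_rot'],3),s['joint_positions'])
c=cap('wrist'); cv2.imwrite('pics/w4.png',c['image']); np.savez('pics/w4.npz',R=c['R'],t=c['t'],K=c['K'],d=c['d'])
E
```

```text
[ 0.3931 -0.2667  0.0855] [[-0.993  0.     0.121]
 [-0.121 -0.    -0.993]
 [-0.    -1.     0.   ]] [-4.76722684e+01  3.48153746e+01  1.10946715e+02  9.05572691e-03
  3.42217378e+01  3.53659592e+01]
```

View pics/w4.png

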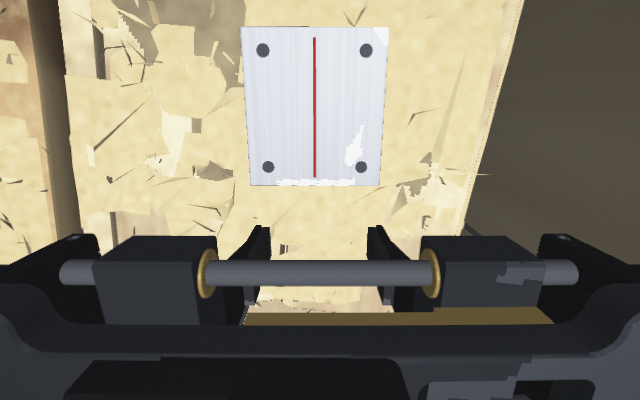

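The plate lies square to the hand, its tail edge at row 185, columns 250–380, centred between the fingers. I lower to 5 mm tip clearance.

arm_command(translation=[[0, 0.4, 0], [0, 0.73, 0], [0, 0.73, 0], [0, 0.73, 0]], rotation=[[0, 0, 0], [0, 0, 0], [0, 0, 0], [0, 0, 0]], grip=[-0.38, -0.38, -0.38, -0.38])

```text
time_s: 9.15
position: [0.3934, -0.2672, 0.0281]
tcp_rot: [[-0.993, 0.002, 0.121], [-0.121, -0.002, -0.993], [-0.002, -1.0, 0.003]]
force: [0.2, -0.2, 0.2]
opening: 0.693
```

```bash
python3 - <<'E'
from h import *
z=np.load('pics/w4.npz'); p=ray(z,[[241,27],[389,27],[380,185],[251,186],[314,38],[315,177]],.014); print(p.round(4),p[:4].mean(0))
for a,b in((3,0),(2,1),(5,4)): print(np.arctan2(*(p[b]-p[a])[1::-1]))
s=bot.read_state(); print(np.round(s['position'],4),s['force'])
E
```

```text
[[ 0.5193 -0.2006  0.014 ]
 [ 0.5312 -0.2983  0.014 ]
 [ 0.4238 -0.3118  0.014 ]
 [ 0.4109 -0.2136  0.014 ]
 [ 0.5184 -0.2496  0.014 ]
 [ 0.4239 -0.2616  0.014 ]] [ 0.47127785 -0.25607641  0.014     ]
0.11891776849064017
0.12472237821754102
0.125530698816092
[ 0.3934 -0.2672  0.0281] [ 0.24156699 -0.23207036  0.23800337]
```

arm_command(translation=[[-0.05, 0, 0], [-0.09, 0, -0.01], [-0.12, 0, -0.02], [-0.15, 0, -0.02], [-0.18, 0, -0.02]], rotation=[[0, 0, 0], [0, 0, 0], [0, 0, 0], [0, 0, 0], [0, 0, 0]], grip=[-0.38, -0.38, -0.38, -0.38, -0.38])

```text
time_s: 9.65
position: [0.406, -0.2626, 0.0265]
tcp_rot: [[-0.993, -0.001, 0.122], [-0.122, 0.001, -0.993], [0.001, -1.0, -0.001]]
force: [-5.2, -2.8, 3.2]
opening: 0.691
```

arm_command(translation=[[-0.06, 0, 0.005], [-0.12, 0, 0.015], [-0.18, 0, 0.025], [-0.24, 0, 0.035], [-0.3, 0, 0.045]], rotation=[[0, -0.002, 0], [0, -0.005, 0], [0, -0.008, 0], [0, -0.01, 0], [0, -0.013, 0]], grip=[-0.38, -0.38, -0.38, -0.38, -0.38])

```text
time_s: 10.15
position: [0.4291, -0.2621, 0.026]
tcp_rot: [[-0.991, -0.004, 0.136], [-0.136, 0.003, -0.991], [0.004, -1.0, -0.004]]
force: [-4.2, 0.5, 4.8]
opening: 0.688
```

arm_command(translation=[[-0.06, 0, 0.01], [-0.12, 0, 0.02], [-0.18, 0, 0.03], [-0.24, 0, 0.04], [-0.3, 0, 0.05]], rotation=[[0, -0.002, 0], [0, -0.005, 0], [0, -0.008, 0], [0, -0.01, 0], [0, -0.013, 0]], grip=[-0.38, -0.38, -0.38, -0.38, -0.38])

```text
time_s: 10.65
position: [0.4532, -0.2629, 0.026]
tcp_rot: [[-0.989, -0.005, 0.149], [-0.149, 0.003, -0.989], [0.004, -1.0, -0.004]]
force: [-5.2, -0.6, 4.4]
opening: 0.691
```

```bash
python3 - <<'E'
from h import *
s=bot.read_state(); print(np.round(s['position'],4),np.round(s['tcp_rot'],3),s['force'],s['joint_positions'])
c=cap('wrist'); cv2.imwrite('pics/w5.png',c['image']); np.savez('pics/w5.npz',R=c['R'],t=c['t'],K=c['K'],d=c['d'])
E
```

```text
[ 0.4532 -0.2629  0.026 ] [[-0.989 -0.005  0.149]
 [-0.149  0.003 -0.989]
 [ 0.004 -1.    -0.004]] [-5.20497549 -0.58036616  4.37276466] [-4.23232659e+01  4.32964716e+01  1.04749999e+02 -7.73572403e-02
  3.22831930e+01  3.91693658e+01]
```

View pics/w5.png

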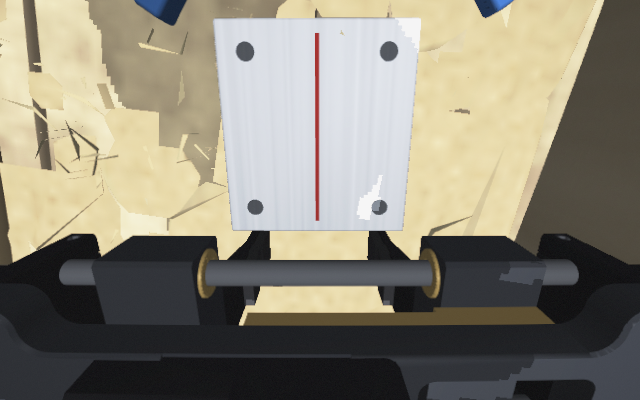

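The plate is in contact with both fingers and square to them: corners (214,19), (420,19), (403,230), (233,230). Cheek tips are at (165,10) and (493,8).

```bash
cat >> h.py <<'E'
G=np.array([.632,-.2405]); g=.163
U=np.array([np.cos(g),np.sin(g)]); V=np.array([-np.sin(g),np.cos(g)])
def togauge(P): d=np.asarray(P)[...,:2]-G; return np.stack([d@U,d@V],-1)
E
python3 - <<'E'
from h import *
z=np.load('pics/w5.npz'); p=ray(z,[[214,19],[420,19],[403,230],[233,230],[318,33],[317.5,220]],.014); print(p.round(4),p[:4].mean(0),togauge(p[:4].mean(0)))
for a,b in((3,0),(2,1),(5,4)): print(np.arctan2(*(p[b]-p[a])[1::-1])-g)
s=bot.read_state(); print('tcp in gauge',togauge(s['position']))
t=ray(z,[[185,0],[477,1]],.017);print(togauge(t))
E
```

```text
[[ 0.5657 -0.1971  0.014 ]
 [ 0.5801 -0.2935  0.014 ]
 [ 0.4738 -0.3104  0.014 ]
 [ 0.4589 -0.2133  0.014 ]
 [ 0.5669 -0.2468  0.014 ]
 [ 0.4724 -0.2608  0.014 ]] [ 0.51961005 -0.25360827  0.014     ] [-0.11302741  0.00530403]
-0.01242632403493868
-0.005622700328191149
-0.016409487621153546
tcp in gauge [-0.17883499  0.00623514]
[[-0.05116827  0.06509069]
 [-0.05341215 -0.06852883]]
```

arm_command(translation=[[-0.07, 0, 0.014], [-0.14, 0, 0.028], [-0.21, 0, 0.042], [-0.28, 0, 0.056], [-0.35, 0, 0.07]], rotation=[[0, -0.002, 0], [0, -0.005, 0], [0, -0.008, 0], [0, -0.01, 0], [0, -0.013, 0]], grip=[-0.38, -0.38, -0.38, -0.38, -0.38])

```text
time_s: 11.2
position: [0.4844, -0.2658, 0.026]
tcp_rot: [[-0.987, 0.0, 0.162], [-0.162, -0.0, -0.987], [-0.0, -1.0, 0.0]]
force: [-2.7, 0.8, -0.6]
opening: 0.689
```

```bash
python3 - <<'E'
from h import *
s=bot.read_state(); print(np.round(s['position'],4),s['force'],'tcp g',togauge(s['position']),np.arctan2(-s['tcp_rot'][1][0],-s['tcp_rot'][0][0])-g)
c=cap('wrist'); np.savez('pics/w6.npz',R=c['R'],t=c['t'],K=c['K'],d=c['d'])
n=cap('scene'); np.savez('pics/s6.npz',R=n['R'],t=n['t'],K=n['K'],d=n['d'])
a=cv2.resize(n['image'][225:345,310:470],(640,480),interpolation=cv2.INTER_CUBIC)
cv2.imwrite('pics/w6.png',c['image']); cv2.imwrite('pics/s6.png',a)
E
```

```text
[ 0.4844 -0.2658  0.026 ] [-2.66635923  0.79916683 -0.64011968] tcp g [-0.14975639 -0.00105988] -0.0006617778232183291
```

View pics/w6.png

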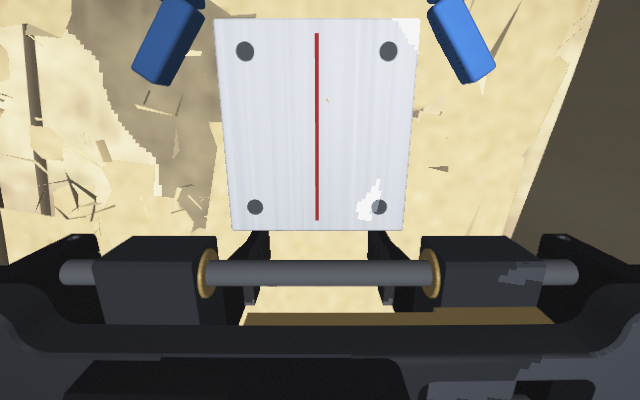

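View pics/s6.png

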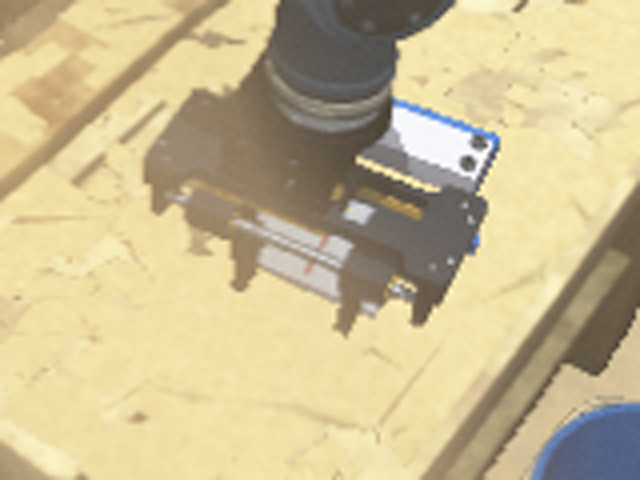

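Wrist view: plate midline at column 317, cheek tips' inner corners at 168 and 463 (middle 315.5), clearances even on both sides and the plate square. The scene view adds nothing against that. I push straight ahead.

arm_command(translation=[[-0.06, 0, 0], [-0.12, 0, -0.002], [-0.18, 0, -0.004], [-0.24, 0, -0.005], [-0.3, 0, -0.006]], rotation=[[0, 0, 0], [0, 0, 0], [0, 0, 0], [0, 0, 0], [0, 0, 0]], grip=[-0.38, -0.38, -0.38, -0.38, -0.38])

```text
time_s: 11.8
position: [0.5074, -0.2612, 0.0262]
tcp_rot: [[-0.987, -0.0, 0.162], [-0.162, 0.0, -0.987], [0.0, -1.0, -0.0]]
force: [-2.2, -0.5, 0.6]
opening: 0.693
```

arm_command(translation=[[-0.05, 0, 0], [-0.1, 0, 0], [-0.15, 0, 0], [-0.2, 0, 0], [-0.25, 0, 0]], rotation=[[0, 0, 0], [0, 0, 0], [0, 0, 0], [0, 0, 0], [0, 0, 0]], grip=[-0.38, -0.38, -0.38, -0.38, -0.38])

```text
time_s: 12.3
position: [0.5272, -0.258, 0.0262]
tcp_rot: [[-0.987, -0.0, 0.161], [-0.161, 0.0, -0.987], [0.0, -1.0, -0.0]]
force: [-3.2, -0.7, 1.7]
opening: 0.688
```

arm_command(translation=[[-0.03, 0, 0], [-0.06, 0, 0], [-0.09, 0, 0], [-0.12, 0, 0], [-0.12, 0, 0]], rotation=[[0, 0, 0], [0, 0, 0], [0, 0, 0], [0, 0, 0], [0, 0, 0]], grip=[-0.38, -0.38, -0.38, -0.38, -0.38])

```text
time_s: 12.8
position: [0.5371, -0.2566, 0.0261]
tcp_rot: [[-0.987, 0.001, 0.161], [-0.161, -0.0, -0.987], [-0.001, -1.0, 0.0]]
force: [-1.8, 0.4, 0.7]
opening: 0.692
```

```bash
python3 - <<'E'
from h import *
s=bot.read_state(); print(np.round(s['position'],4),s['force'],'tcp g',togauge(s['position']),np.arctan2(-s['tcp_rot'][1][0],-s['tcp_rot'][0][0])-g)
E
```

```text
[ 0.5371 -0.2566  0.0261] [-1.7755397   0.37085103  0.673679  ] tcp g [-0.09629529 -0.00042905] -0.0008894101766404316
```

Est. 5–6 mm left; small steps, watching the force.

arm_command(translation=[[-0.01, 0, 0], [-0.02, 0, 0], [-0.03, 0, 0], [-0.04, 0, 0], [-0.04, 0, 0]], rotation=[[0, 0, 0], [0, 0, 0], [0, 0, 0], [0, 0, 0], [0, 0, 0]], grip=[-0.38, -0.38, -0.38, -0.38, -0.38])

```text
time_s: 13.3
position: [0.5397, -0.256, 0.0262]
tcp_rot: [[-0.987, 0.0, 0.161], [-0.161, 0.0, -0.987], [-0.0, -1.0, 0.0]]
force: [-2.3, -0.1, 0.7]
opening: 0.684
```

arm_command(translation=[[-0.01, 0, 0], [-0.01, 0, 0], [-0.02, 0, 0], [-0.02, 0, 0]], rotation=[[0, 0, 0], [0, 0, 0], [0, 0, 0], [0, 0, 0]], grip=[-0.38, -0.38, -0.38, -0.38])

```text
time_s: 13.7
position: [0.5407, -0.2559, 0.0261]
tcp_rot: [[-0.987, -0.001, 0.162], [-0.162, 0.0, -0.987], [0.001, -1.0, -0.0]]
force: [-4.6, -0.7, 2.9]
opening: 0.692
```

arm_command(translation=[[-0.01, 0, 0], [-0.01, 0, 0], [-0.02, 0, 0], [-0.02, 0, 0]], rotation=[[0, 0, 0], [0, 0, 0], [0, 0, 0], [0, 0, 0]], grip=[-0.38, -0.38, -0.38, -0.38])

```text
time_s: 14.1
position: [0.5409, -0.2558, 0.0262]
tcp_rot: [[-0.987, -0.004, 0.162], [-0.162, 0.0, -0.987], [0.004, -1.0, -0.001]]
force: [-9.1, -2.6, 4.3]
opening: 0.685
```

arm_command(translation=[[-0.01, 0, 0], [-0.01, 0, 0], [-0.02, 0, 0], [-0.02, 0, 0]], rotation=[[0, 0, 0], [0, 0, 0], [0, 0, 0], [0, 0, 0]], grip=[-0.38, -0.38, -0.38, -0.38])

```text
time_s: 14.5
position: [0.541, -0.2558, 0.0262]
tcp_rot: [[-0.987, -0.007, 0.163], [-0.163, 0.001, -0.987], [0.007, -1.0, -0.002]]
force: [-12.0, -4.8, 5.9]
opening: 0.693
```

It has stopped at the predicted place with the force rising: against the stop. I draw back straight, then up.

arm_command(translation=[[0.05, 0, 0], [0.15, 0, 0], [0.3, 0, 0], [0.5, 0, 0], [0.5, 0, 0]], rotation=[[0, 0, 0], [0, 0, 0], [0, 0, 0], [0, 0, 0], [0, 0, 0]], grip=[-0.38, -0.38, -0.38, -0.38, -0.38])

```text
time_s: 15.0
position: [0.5028, -0.2613, 0.0259]
tcp_rot: [[-0.987, -0.002, 0.16], [-0.16, 0.002, -0.987], [0.002, -1.0, -0.002]]
force: [-0.0, 0.8, 1.0]
opening: 0.693
```

arm_command(translation=[[0, -0.5, 0], [0, -1, 0], [0, -1, 0], [0, -1, 0]], rotation=[[0, 0, 0], [0, 0, 0], [0, 0, 0], [0, 0, 0]], grip=[-0.38, -0.38, -0.38, -0.38])

```text
time_s: 15.4
position: [0.506, -0.2622, 0.1073]
tcp_rot: [[-0.987, 0.003, 0.162], [-0.162, -0.002, -0.987], [-0.003, -1.0, 0.003]]
force: [-0.3, -0.0, 0.3]
opening: 0.687
```

arm_command(translation=[[0, -0.5, 0], [0, -1, 0], [0, -1, 0], [0, -1, 0]], rotation=[[0, 0, 0], [0, 0, 0], [0, 0, 0], [0, 0, 0]], grip=[-0.38, -0.38, -0.38, -0.38])

```text
time_s: 15.8
position: [0.5049, -0.2615, 0.1858]
tcp_rot: [[-0.987, 0.0, 0.162], [-0.162, 0.0, -0.987], [-0.0, -1.0, 0.0]]
force: [-0.4, 1.1, 0.1]
opening: 0.692
```

```bash
python3 - <<'E'
from h import *
s=bot.read_state(); print(np.round(s['position'],4),s['force'])
c=cap('wrist'); np.savez('pics/w7.npz',R=c['R'],t=c['t'],K=c['K'],d=c['d'])
cv2.imwrite('pics/w7.png',cv2.resize(c['image'][:240,180:480],None,fx=2.5,fy=2.5,interpolation=cv2.INTER_CUBIC))
E
```

```text
[ 0.5049 -0.2615  0.1858] [-0.42750522  1.10909733  0.0539163 ]
```

View pics/w7.png

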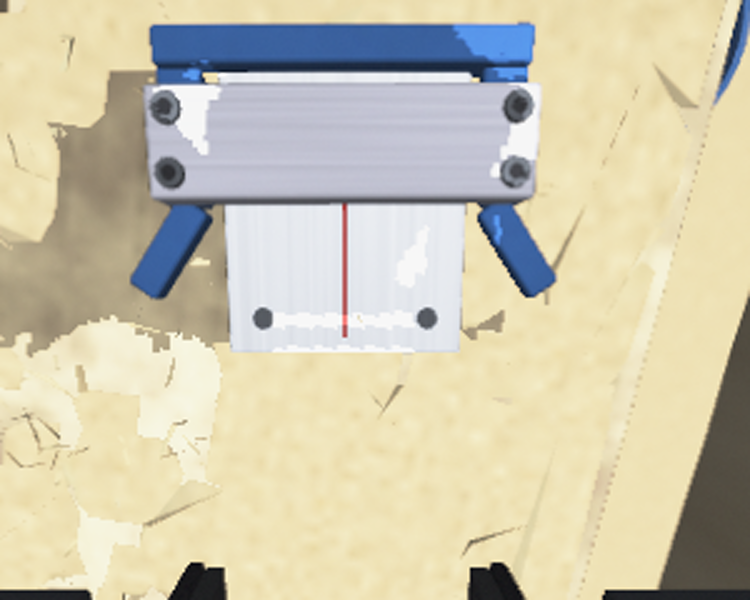

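The plate now lies under the bridge, its leading edge showing in the gap right at the stop bar (row ~72, columns 220–475). The tail is at row 351, columns 231–459, and the red line at 345, midway between the cheek tips. I check the numbers.

```bash
python3 - <<'E'
from h import *
z=np.load('pics/w7.npz'); f=lambda L,h: togauge(ray(z,[[x/2.5+180,y/2.5] for x,y in L],h))
t=f([[231,351],[459,351],[345,205],[345,337]],.014); s=f([[165,107],[518,105],[515,171],[169,172]],.044)
print('tail',t,'screws',s,'gauge centre',s.mean(0))
d=s[0]-s[1];e=s[3]-s[2];print('gauge yaw',np.arctan2(-d[0],d[1]),np.arctan2(-e[0],e[1]))
a=t[0]-t[1];b=t[2]-t[3];print('plate yaw',np.arctan2(-a[0],a[1]),np.arctan2(b[1],b[0]))
print('plate rel',t[:2].mean(0)+[.055,0]-s.mean(0), 'tips',f([[163,297],[533,297]],.017))
E
```

```text
tail [[-0.07933236  0.04849013]
 [-0.0793574  -0.05025513]
 [-0.02017484 -0.00093355]
 [-0.07341951 -0.00089574]] screws [[ 0.01006551  0.06362464]
 [ 0.01063092 -0.06308552]
 [-0.01134862 -0.06337038]
 [-0.01161599  0.06360848]] gauge centre [-0.00056705  0.0001943 ]
gauge yaw 0.004462227958721937 0.0021056071414219182
plate yaw -0.0002536027920859804 -0.0007100383974244254
plate rel [-0.02377783 -0.00107681] tips [[-0.05657847  0.07565952]
 [-0.05662477 -0.07997345]]
```

Plate at gauge x ≈ -0.024 m, y ≈ -0.001 m, yaw ≈ 0.004 rad: all within tolerance. Handing in.

```bash
python3 -c "
from rig import bot
print(bot.hand_in())"
```

```text
the job is handed in; nothing more can be done
None
```

The plate is home in the gauge against the back stop, and I have handed the job in. I pushed it along the bench with the two part-open fingertips on its tail edge. On the way I took out about 11 mm of sideways offset and 0.04 rad of turn before it reached the bridge. At the stop the force rose to about 13 N and the plate stopped moving. I then drew straight back and up, clear of everything, at about 16 s of the 67 s allowed.

| Final check (last wrist picture) | Measured | Allowed |
|---|---|---|
| Plate x in the gauge frame | -24 mm | -30 to -18 mm |
| Plate y in the gauge frame | -1 mm | within ±8 mm |
| Angle to the gauge | about 0.004 rad | below 0.06 rad |

- **Leading edge:** it shows in the gap right at the stop bar.
- **Small disagreement:** the x reckoned from the arm's position when the plate stopped was -26.6 mm, about 3 mm from the camera's -24 mm. Both are within the limits.
- **Not measured:** I did not measure the plate's flatness or the positions of the other things. The plate looked flat in every picture, and the robot did not come near the other things.

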